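Shuffle the tins and fit the pen case into the desk tray

TASK

Put the pen case away in the desk tray. First make room for it by sliding the square tins about on the tray floor by their knobs, without lifting them, until there is one clear space long enough for the case; then set the case gently down in that space, so that the case and all four tins lie flat on the tray floor together. Leave the other things on the desk where they are.

Things in the scene. Friction and masses are not known exactly. Their poses are not given: they have to be found in the camera images.
- tray: Wooden desk tray, grey felt floor, fixed to the desk. Outside 168 (its x) x 248 mm (its y), inside 152 x 232, walls 28 high. Origin: centre of its underside; felt 8 mm above it; z up; yaw varies. At the start it holds two rows of two tins: far row (x +37): one at y -77 to -74, one at y 10 to 50; near row (x -37): y 50 to 61 and y -45 to -25. Sliding room is the free space in each row.
- tin_red: Red square tin, 72 x 72 mm, lid top 32 mm above its underside, about 0.25 kg, loose. On the middle of its fixed lid a square brass knob, 22 x 22 mm, sides parallel to the tin's, 32 to 60 mm above the underside. Stands on the tray floor, nearly square to the tray; which tin is where varies. Slides easily; tips if pressed down. Origin: centre of its underside; x, y along its sides, z up.
- tin_blue: Blue square tin, 72 x 72 mm, lid top 32 mm above its underside, about 0.25 kg, loose. On the middle of its fixed lid a square brass knob, 22 x 22 mm, sides parallel to the tin's, 32 to 60 mm above the underside. Stands on the tray floor, nearly square to the tray; which tin is where varies. Slides easily; tips if pressed down. Origin: centre of its underside; x, y along its sides, z up.
- tin_green: Green square tin, 72 x 72 mm, lid top 32 mm above its underside, about 0.25 kg, loose. On the middle of its fixed lid a square brass knob, 22 x 22 mm, sides parallel to the tin's, 32 to 60 mm above the underside. Stands on the tray floor, nearly square to the tray; which tin is where varies. Slides easily; tips if pressed down. Origin: centre of its underside; x, y along its sides, z up.
- tin_cream: Cream-white square tin, 72 x 72 mm, lid top 32 mm above its underside, about 0.25 kg, loose. On the middle of its fixed lid a square brass knob, 22 x 22 mm, sides parallel to the tin's, 32 to 60 mm above the underside. Stands on the tray floor, nearly square to the tray; which tin is where varies. Slides easily; tips if pressed down. Origin: centre of its underside; x, y along its sides, z up.
- pen_case: Dark brown closed pen case with a thin brass line round it, 68 (its x) x 146 mm (its y), lid top 45 mm above its underside, about 0.35 kg, loose, on the desk to the robot's right of the tray. On top, centred, a brass bar handle along its y: 14 mm wide (x), 64 mm long, 60 to 73 mm above the underside, on two end posts. Origin: centre of its underside; z up.
- mug: Bystander: white coffee mug, 82 mm across, 90 mm tall. Origin: centre of its underside.
- stapler: Bystander: black and steel desk stapler, 140 x 36 x 45 mm. Origin: centre of its underside.
- notebook: Bystander: closed notebook with dark red covers and a black elastic band, 150 x 210 x 19 mm, lying flat. Origin: centre of its underside.
- paperweight: Bystander: green glass paperweight dome, 84 mm across, 53 mm tall. Origin: centre of its underside.
- plant: Bystander: small green plant in a blue pot, 96 mm across, about 120 mm tall. Origin: centre of its underside.
Not all that is in view belongs to the job. Of the things that look like the tin_red, the larger one is meant. Leave any brown look-alike of the tin_cream alone.

How it is judged (in metres and radians):
At the end, for the whole second after the job is handed in: The pen case and all four tins are inside the tray at rest, upright within 0.06 rad, each with its underside within 5 mm of the felt floor (case centre within 50 mm of the tray's middle along x and 85 mm along y, tin centres within 45 and 85 mm) (x of tin_red in the frame of tray between -0.045 and 0.045 m and y of tin_red in the frame of tray between -0.085 and 0.085 m and z of tin_red in the frame of tray between 0.004 and 0.013 m and angle between each of tin_red, tin_blue, tin_green, tin_cream, pen_case's own z axis and vertical below 0.06 rad and linear speed of each of tin_red, tin_blue, tin_green, tin_cream, pen_case below 0.02 m/s and x of tin_blue in the frame of tray between -0.045 and 0.045 m and y of tin_blue in the frame of tray between -0.085 and 0.085 m and z of tin_blue in the frame of tray between 0.004 and 0.013 m and x of tin_green in the frame of tray between -0.045 and 0.045 m and y of tin_green in the frame of tray between -0.085 and 0.085 m and z of tin_green in the frame of tray between 0.004 and 0.013 m and x of tin_cream in the frame of tray between -0.045 and 0.045 m and y of tin_cream in the frame of tray between -0.085 and 0.085 m and z of tin_cream in the frame of tray between 0.004 and 0.013 m and x of pen_case in the frame of tray between -0.05 and 0.05 m and y of pen_case in the frame of tray between -0.085 and 0.085 m and z of pen_case in the frame of tray between 0.004 and 0.013 m); the robot touches nothing.
It fails at once if a tin is lifted more than 12 mm off the tray floor (z of any of tin_red, tin_blue, tin_green, tin_cream in the frame of tray above 0.02 m).
It fails at once if the pen case is dropped into the tray (falling free of the fingers faster than 0.35 m/s) (contact force between the fingers and pen_case below 0.05 N and linear speed of pen_case above 0.35 m/s and z of pen_case in the frame of tray above 0.015 m).
It fails at once if a bystander is moved more than 30 mm (distance of any of mug, stapler, notebook, paperweight, plant from where it was at the start of the episode above 0.03 m).
It also fails if it takes over 58 s, if anything falls off the work surface, if the arm or the gripper's body presses on something with over 40 N, if the wrist force passes 120 N, or if a joint passes its speed limit or range.

ROBOT

A 6-joint arm with a two-finger parallel gripper is mounted at the origin on the work surface. World frame = base frame: x ahead of the robot, y to its left, z up, the work surface at z = 0. Lengths are in m, angles in degrees, forces in N, time in s.
With the tool pointing down it reaches from about 0.375 to 0.9 m from the base axis. Payload 3.1 kg.
Tool frame: the origin (TCP) lies at the very end of the fingers, on their centre line; the grasp point (between the pads) lies 19 mm behind it; z points along the fingers, y is the line along which they close (so a half turn about z gives the same grasp; the last joint's range is limited). The gripper opens to 87 mm and grips with 3 to 60 N. Pads are 19 mm wide; open, the fingers measure 117 mm over their backs; the gripper's body (75 mm by 190 mm) begins 51 mm behind the grasp point.
Start: joints at [55.72, 30.224, 82.088, -0, 67.689, -10.227], TCP at [0.255, 0.571, 0.199] pointing down, gripper open.
Joint ranges: [-176.69, 176.69], [-43.24, 126.21], [12.49, 139.97], [-82, 262], [0, 151.66], [-163.58, 163.58]. Speed limits (degrees/s): [159.86, 159.86, 180, 180, 180, 180].

INTERFACE

Orientations are given as a 3x3 rotation matrix whose columns are the frame's x, y, z axes.
In Python, from rig import * gives the robot as it stands.
- The arm moves only by the tool jog_arm, never from a script. Its arguments are lists of equal length, an entry for each row: "delta_pos": the shift along the world's x, y, z in cm, a list of three; "turn": the turn about the world's z in degrees; "grip": the closure, from 0 (fully open) to 1 (shut). In form: {"delta_pos": [[x, y, z], ...], "turn": [turn, ...], "grip": [grip, ...]}. A call has 1 to 12 rows; each row is the pose to reach, as a shift and turn from the pose commanded when the call began; what a row does not reach only later rows make up. A row lasts 1/8 s, in which the tool goes at most 62.5 mm and 10.7 degrees, less where a joint would pass 70% of its speed; a pose out of reach is approached as far as the arm can. A call with a gripper value outside its range is refused whole. The fingers move at their own pace and stop on an object; the grip force is fixed at half the most. Time passes only in rows, so rows that repeat a pose let the fingers close. It gives the time, the measured TCP pose, the force, the opening and the grip force at its end, in the units of the state.
- read_state(): the state, without advancing time (a new reading comes with each control period).
- capture(name): name is "side" or "top" or "wrist"; returns a dict with "color" (384x512x3 uint8, blue, green, red), "fovy" (degrees; the focal length in pixels is half the picture's height over the tangent of half this angle, whatever the lens; pixels are square), "cx", "cy" (the principal point, pixels), "camera_from_world" (4x4, takes a point from world to camera coordinates). Camera axes: x right, y up, looking along -z (the intrinsics and any distortion apply to the point x, -y, -z); pixel columns grow to the right and rows downward; lengths in m; the calibration is good to about 2 mm. A picture is of the moment at which its call begins. There is no depth.
- hand_in(): hands the job in; it is judged then, once.
The state is a dict: "time_s": time; "joint_positions": joint angles; "qvel": joint speeds; "tau": joint torques, N m; "position": TCP position; "tcp_rot": TCP orientation; "force": force on the tool from outside, world axes, zero at the start; "moment": the same for the moment, N m; "opening": opening from 0.0 (shut) to 1.0 (fully open); "grasp_force": force on a finger pad.
Only numpy, scipy, OpenCV 4.12 (cv2) and the standard library are available. Lean on these libraries where they do the work, as an engineer would, in place of code of your own. Each camera call takes 0.05 s, during which the arm holds its last target. There are 200 camera calls.

## Working session

There is one attempt and no reset: what is moved stays moved. The work goes in short steps, Python scripts to look and compute and a tool call to move; the robot and the scene stay as the last step left them, time stands still between calls to the robot, and variables do not carry over. Pictures are saved under pics/ and viewed, at most 10 in all, crops included, and the job is handed in when it is done.

Besides the shell and the picture viewer there is one more tool, called after "Call:" as a command line: name --pt "numbers of a row" for each row, then --argument value for the rest. jog_arm: Moves the arm, as the interface text tells. Its arguments: {"type":"object","properties":{"delta_pos":{"type":"array"},"turn":{"type":"array"},"grip":{"type":"array"}},"required":["delta_pos","turn","grip"]}

```bash
mkdir -p pics
cat > h.py <<'E'
from rig import *
import numpy as np, cv2
def snap(n,f):
    c=capture(n); cv2.imwrite('pics/'+f+'.png',c['color']); np.save('pics/'+f+'.npy',c,allow_pickle=True); return c
def ld(f): return np.load('pics/'+f+'.npy',allow_pickle=True).item()
def ray(c,u,v,z):
    f=c['color'].shape[0]/2/np.tan(np.radians(c['fovy'])/2); M=np.array(c['camera_from_world'])
    d=M[:3,:3].T@np.array([(u-c['cx'])/f,-(v-c['cy'])/f,-1]); o=-M[:3,:3].T@M[:3,3]
    return o+d*(z-o[2])/d[2]
E
python3 - <<'E'
from h import *
for n in ('top','side'):
    c=snap(n,n+'0'); print({k:v for k,v in c.items() if k!='color'})
a=cv2.resize(cv2.imread('pics/top0.png'),(800,600),interpolation=cv2.INTER_CUBIC);cv2.imwrite('pics/top0b.png',a)
E
```

```text
{'fovy': 42.12681008090906, 'cx': 249.49047594214935, 'cy': 188.6481165695531, 'camera_from_world': array([[-8.72277177e-03, -9.99958346e-01, -2.68673018e-03,
        -2.38288267e-02],
       [ 9.77109323e-01, -9.09452697e-03,  2.12543313e-01,
        -5.20629190e-01],
       [-2.12558894e-01, -7.71262304e-04,  9.77147953e-01,
        -1.58018776e+00],
       [ 0.00000000e+00,  0.00000000e+00,  0.00000000e+00,
         1.00000000e+00]])}
{'fovy': 43.0354781239832, 'cx': 249.4324896635613, 'cy': 192.7284264075195, 'camera_from_world': array([[ 0.99717923, -0.07444952,  0.00953144, -0.5008908 ],
       [ 0.03442425,  0.56648936,  0.82334973, -0.02563388],
       [-0.06669745, -0.82069914,  0.56745429, -1.42302346],
       [ 0.        ,  0.        ,  0.        ,  1.        ]])}
```

View pics/top0b.png

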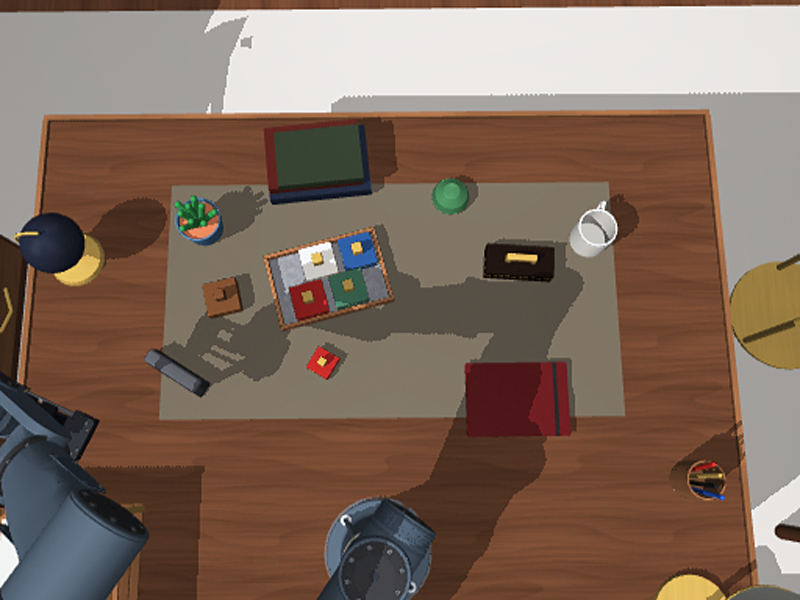

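View pics/side0.png

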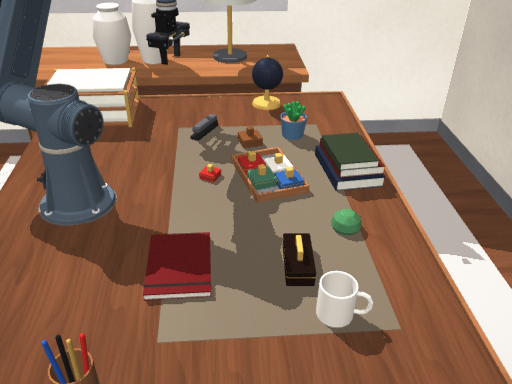

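The top view shows the tray near (330,278), with cream and blue in the far row and red and green in the near row. The case is at (520,262), and a small red decoy is at (323,362). I'll enlarge the tray and the case.

Run:
```python
from h import *
a=cv2.imread('pics/top0.png')
t=cv2.resize(a[140:215,162:258],None,fx=8,fy=8,interpolation=cv2.INTER_CUBIC)
cv2.imwrite('pics/tray0.png',t)
b=cv2.resize(a[145:190,300:364],None,fx=10,fy=10,interpolation=cv2.INTER_CUBIC);cv2.imwrite('pics/case0.png',b)
```

```text
(no output)
```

View pics/tray0.png

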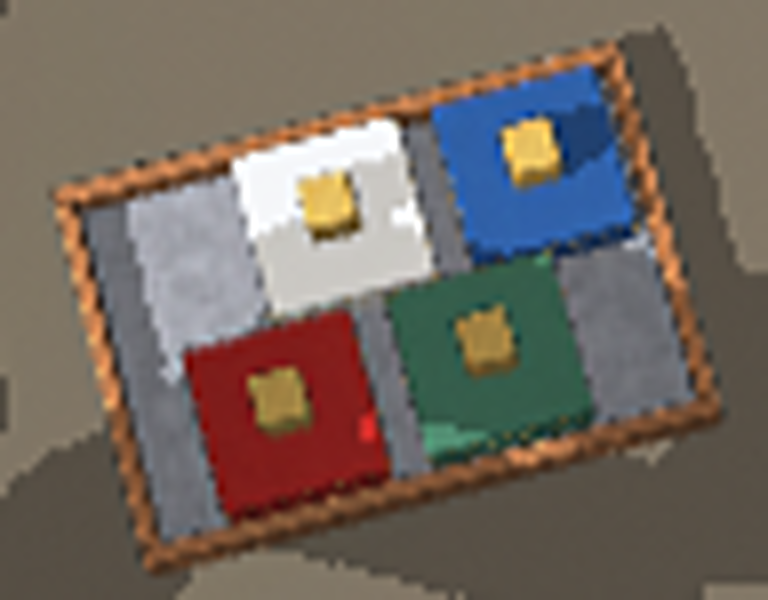

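View pics/case0.png

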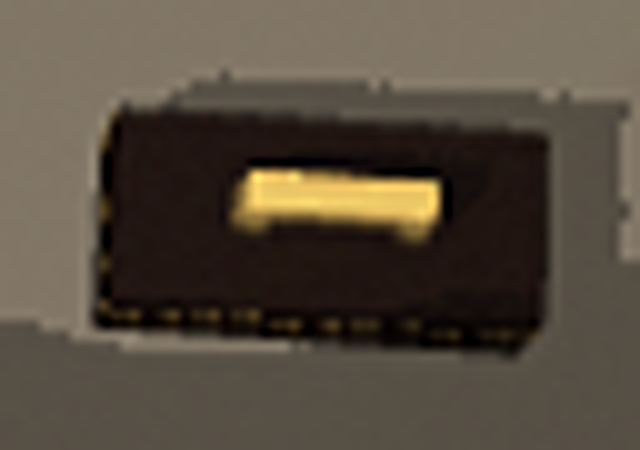

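The tray crop shows the wall corners at (55,192), (615,45), (718,415) and (150,570). The knob tops are at cream (326,200), blue (530,148), red (277,396) and green (484,336). The case crop shows the handle top centred near (344,195), tilted about 2-3° in the image.

Run:
```python
from h import *
c=ld('top0')
T=lambda p,z:ray(c,162+p[0]/8-.5,140+p[1]/8-.5,z)
K=lambda p,z:ray(c,300+p[0]/10-.5,145+p[1]/10-.5,z)
cor=np.array([T(p,.03) for p in [(55,192),(615,45),(718,415),(150,570)]])
print(cor.round(4),[np.linalg.norm(cor[i]-cor[i-1]).round(4) for i in range(4)])
o=cor.mean(0); yv=(cor[0]-cor[1]+cor[3]-cor[2])[:2]; yaw=np.arctan2(-yv[0],yv[1]); print('tray',o,np.degrees(yaw))
R=np.array([[np.cos(yaw),-np.sin(yaw)],[np.sin(yaw),np.cos(yaw)]])
for n,p in dict(cream=(326,200),blue=(530,148),red=(277,396),green=(484,336)).items():
    w=T(p,.068); print(n,w.round(4),((w-o)[:2]@R).round(4))
h=np.array([K(p,.073) for p in [(250,170),(440,180),(440,218),(245,212)]]);print('handle',h.mean(0),np.linalg.norm(h[0]-h[1]),h.round(4))
l=np.array([K(p,.045) for p in [(118,108),(548,133),(540,335),(100,312)]]);print('lid',l.mean(0),[np.linalg.norm(l[i]-l[i-1]).round(4) for i in range(4)])
for h in (h,l):
  v=(h[0]-h[1]+h[3]-h[2]);print(np.degrees(np.arctan2(-v[0],v[1])))
s=read_state();print(s['position'],s['tcp_rot'],s['opening'])
```

```text
[[ 0.6154  0.2444  0.03  ]
 [ 0.6778  0.008   0.03  ]
 [ 0.5167 -0.0343  0.03  ]
 [ 0.4534  0.201   0.03  ]] [np.float64(0.1677), np.float64(0.2445), np.float64(0.1666), np.float64(0.2436)]
tray [0.56583204 0.10475843 0.03      ] 14.920107780950344
cream [0.6006 0.1263 0.068 ] [0.0391 0.0119]
blue [0.622  0.0423 0.068 ] [ 0.0382 -0.0748]
red [0.5182 0.1453 0.068 ] [-0.0356  0.0515]
green [0.5425 0.0611 0.068 ] [-0.0338 -0.0362]
handle [ 0.59686011 -0.30607213  0.073     ] 0.06233071976684841 [[ 0.6056 -0.2757  0.073 ]
 [ 0.6016 -0.3379  0.073 ]
 [ 0.5888 -0.3373  0.073 ]
 [ 0.5914 -0.2735  0.073 ]]
lid [ 0.59526628 -0.30477382  0.045     ] [np.float64(0.0708), np.float64(0.1439), np.float64(0.0698), np.float64(0.146)]
-3.0090968519987156
-3.812666899498105
[0.25433389 0.57017163 0.19776557] [[-9.13174429e-01  4.07567546e-01 -1.07594174e-03]
 [ 4.07568828e-01  9.13173110e-01 -1.58822206e-03]
 [ 3.35213294e-04 -1.88884409e-03 -9.99998160e-01]] 0.9990421175308026
```

Everything agrees with the given sizes. The plan:
- Slide cream to y +0.078.
- Slide red to y +0.078.
- Slide green to y 0, then into the far row.
- Set the case in the near row at y about -0.037.

First I move above cream.

Call:
jog_arm --pt "34.6 -44.5 -2" --pt "34.6 -44.5 -2" --pt "34.6 -44.5 -2" --pt "34.6 -44.5 -2" --pt "34.6 -44.5 -2" --pt "34.6 -44.5 -2" --pt "34.6 -44.5 -2" --pt "34.6 -44.5 -2" --pt "34.6 -44.5 -2" --pt "34.6 -44.5 -8" --pt "34.6 -44.5 -8" --pt "34.6 -44.5 -8" --turn '[-51, -51, -51, -51, -51, -51, -51, -51, -51, -51, -51, -51]' --grip '[0.5, 0.5, 0.5, 0.5, 0.5, 0.5, 0.5, 0.5, 0.5, 0.5, 0.5, 0.5]'

```text
time_s: 1.6
position: [0.6006, 0.1264, 0.1194]
tcp_rot: [[-0.259, 0.966, -0.0], [0.966, 0.259, 0.0], [0.0, -0.0, -1.0]]
force: [-0.8, 0.5, -0.4]
opening: 0.5
grasp_force: 0.0
```

Run:
```python
from h import *
c=snap('wrist','w1')
```

```text
(no output)
```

View pics/w1.png

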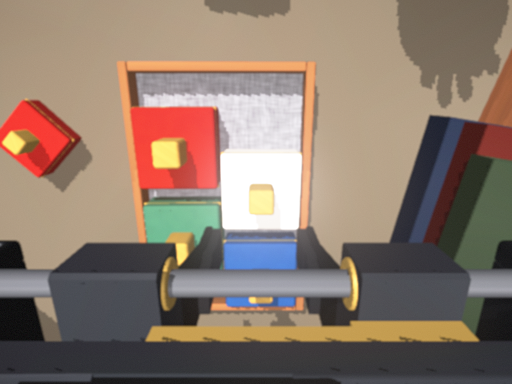

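The wrist view shows the cream knob at about (262,199), the red knob at (169,152), and the tray's +y wall inner corners at about (135,71) and (303,72). I'll cross-check these.

Run:
```python
from h import *
c=ld('w1')
M=np.array(c['camera_from_world']);print((-M[:3,:3].T@M[:3,3]).round(3),c['fovy'])
f=192/np.tan(np.radians(c['fovy'])/2)
for n,p in dict(cream=(.6006,.1263,.068),red=(.5182,.1453,.068),cTL=(.4534,.201,.03),cTR=(.6154,.2444,.03)).items():
    q=M[:3,:3]@np.array(p)+M[:3,3]; print(n,(c['cx']-f*q[0]/q[2]).round(1),(c['cy']+f*q[1]/q[2]).round(1))
for p in [(262,196),(169,150)]: print(ray(c,*p,.068).round(4))
```

```text
[0.581 0.205 0.306] 64.25582145022808
cream 257.5 201.8
red 162.3 153.9
cTL 110.6 62.2
cTR 311.2 62.3
[0.6029 0.1321 0.068 ]
[0.5228 0.1497 0.068 ]
```

Call:
jog_arm --pt "0.1 0.2 -5" --pt "0.1 0.2 -7.2" --pt "0.1 0.2 -7.2" --pt "0.1 0.2 -7.2" --pt "0.1 0.2 -7.2" --pt "0.1 0.2 -7.2" --pt "0.1 0.2 -7.2" --turn '[0, 0, 0, 0, 0, 0, 0]' --grip '[0.5, 0.5, 0.5, 0.85, 0.85, 0.85, 0.85]'

```text
time_s: 2.52
position: [0.602, 0.1277, 0.0472]
tcp_rot: [[-0.258, 0.966, 0.001], [0.966, 0.258, 0.0], [-0.0, 0.001, -1.0]]
force: [-0.7, 0.0, -0.1]
opening: 0.177
grasp_force: 0.0
```

Run:
```python
from h import *
c=snap('wrist','w2');s=read_state();print(s['opening'],s['grasp_force'],s['position'])
t=capture('top')['color'];t=cv2.resize(t[120:230,150:290],(700,550),interpolation=cv2.INTER_CUBIC)
cv2.imwrite('pics/m2.png',np.hstack([cv2.resize(c['color'],(400,300)),cv2.resize(t,(400,300))]))
```

```text
0.16609505652860176 0.0 [0.60187965 0.12768368 0.0470064 ]
```

View pics/m2.png

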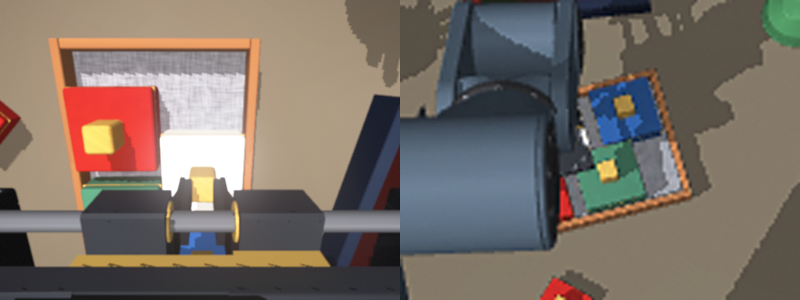

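The left half shows the cream knob at about (202,180), just in front of the closed fingers. It looks ungripped, so I'll check geometrically.

Run:
```python
from h import *
c=ld('w2');M=np.array(c['camera_from_world']);f=192/np.tan(np.radians(c['fovy'])/2)
def P(p):
    q=M[:3,:3]@np.array(p)+M[:3,3]; return (c['cx']-f*q[0]/q[2]).round(1),(c['cy']+f*q[1]/q[2]).round(1)
print('cam',(-M[:3,:3].T@M[:3,3]).round(3)); print('tcp',P(read_state()['position']))
e=np.array([.966,.258,0]);n=np.array([-.258,.966,0])
for y in (0,.01,.02,.03):
  k=np.array([.6018,.1277,0])+y*n
  print(y,[P(k+a*.011*e+b*.011*n+[0,0,z]) for a,b,z in ((-1,-1,.068),(1,1,.068),(-1,1,.04),(1,1,.04))])
cv2.imwrite('pics/w2c.png',cv2.resize(c['color'][150:350,160:380],None,fx=3,fy=3,interpolation=cv2.INTER_CUBIC)[:600])
```

```text
cam [0.582 0.206 0.234]
tcp (np.float64(256.8), np.float64(226.5))
0 [(np.float64(238.6), np.float64(257.1)), (np.float64(275.4), np.float64(223.6)), (np.float64(240.6), np.float64(207.3)), (np.float64(273.2), np.float64(207.4))]
0.01 [(np.float64(238.3), np.float64(242.2)), (np.float64(275.7), np.float64(207.5)), (np.float64(240.3), np.float64(193.2)), (np.float64(273.4), np.float64(193.2))]
0.02 [(np.float64(238.0), np.float64(226.7)), (np.float64(276.0), np.float64(190.9)), (np.float64(240.1), np.float64(178.6)), (np.float64(273.7), np.float64(178.6))]
0.03 [(np.float64(237.6), np.float64(210.8)), (np.float64(276.3), np.float64(173.8)), (np.float64(239.8), np.float64(163.6)), (np.float64(273.9), np.float64(163.6))]
```

View pics/w2c.png

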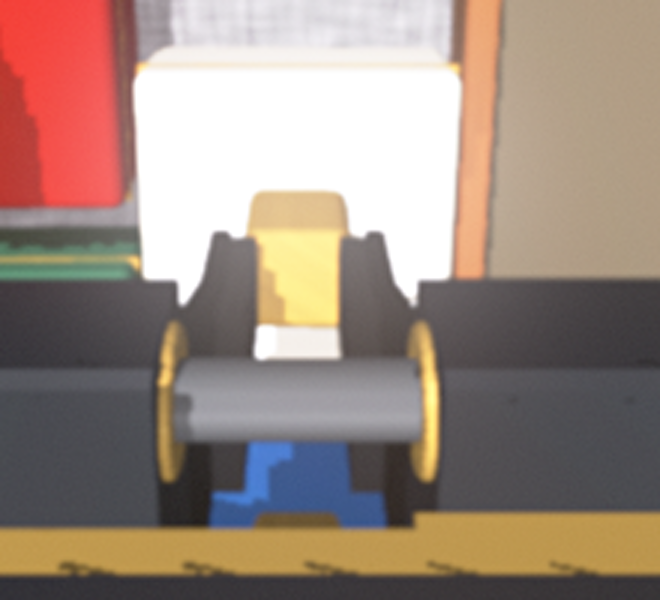

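The knob's top face, at crop (255–342, 232–325), lies right between the fingers, matching the zero-offset prediction. I'll close fully to see where the fingers stop.

Call:
jog_arm --pt "0 0 0" --pt "0 0 0" --pt "0 0 0" --pt "0 0 0" --turn '[0, 0, 0, 0]' --grip '[1, 1, 1, 1]'

```text
time_s: 3.12
position: [0.6016, 0.1277, 0.0466]
tcp_rot: [[-0.258, 0.966, -0.0], [0.966, 0.258, -0.0], [0.0, -0.0, -1.0]]
force: [-0.2, 0.5, 0.5]
opening: 0.007
grasp_force: 0.0
```

The fingers shut with nothing between them. I'll look from the wrist and side together.

Run:
```python
from h import *
c=snap('wrist','w3');s=snap('side','s3')
M=np.array(s['camera_from_world']);f=192/np.tan(np.radians(s['fovy'])/2)
q=M[:3,:3]@np.array(read_state()['position'])+M[:3,3]; print('side tcp',s['cx']-f*q[0]/q[2],s['cy']+f*q[1]/q[2])
a=cv2.resize(c['color'][150:350,150:350],(400,400),interpolation=cv2.INTER_CUBIC)
b=cv2.resize(s['color'][130:210,225:305],(400,400),interpolation=cv2.INTER_CUBIC)
cv2.imwrite('pics/m3.png',np.hstack([a,b]))
```

```text
side tcp 277.8722524333918 159.30473669015527
```

View pics/m3.png

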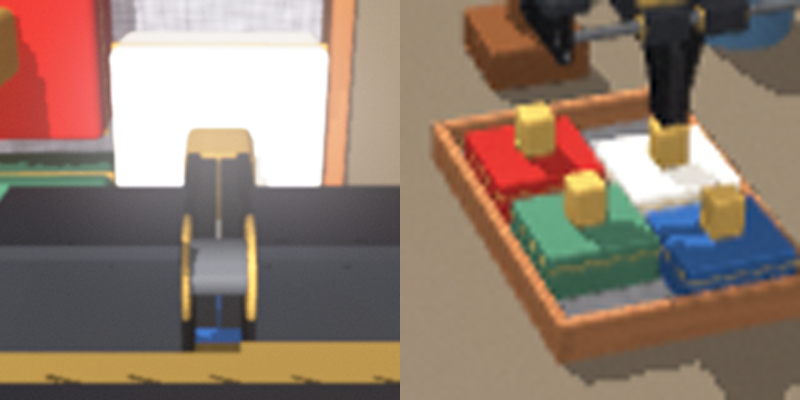

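The fingertips appear to be above the cream knob (side view, tip at (672,125), right at the knob top). I'll triangulate the knob heights from the top and side views.

Run:
```python
from h import *
t=ld('top0');s=ld('s3')
def tri(a,b):
    A=[];B=[]
    for c,(u,v) in ((t,a),(s,b)):
        o=ray(c,u,v,.5);d=ray(c,u,v,0)-o;d/=np.linalg.norm(d);Q=np.eye(3)-np.outer(d,d);A.append(Q);B.append(Q@o)
    x=np.linalg.lstsq(np.vstack(A),np.hstack(B),rcond=None)[0];return x.round(4),np.linalg.norm(A[0]@x-B[0]).round(4)
k=dict(red=((277,396),(537,113)),blue=((530,148),(723,195)),green=((484,336),(585,181)),
 cTL=((55,192),(650,92)),cBL=((150,570),(434,132)),cBR=((718,415),(563,338)))
for n,(a,b) in k.items(): print(n,tri((162+a[0]/8-.5,140+a[1]/8-.5),(225+(b[0]-400)/5-.4,130+b[1]/5-.4)))
# tip seen by side
print('tip ray at z', [ray(s,225+(672-400)/5,130+124/5,z).round(3) for z in (.047,.068)])
```

```text
red (array([0.5199, 0.1458, 0.0646]), np.float64(0.0009))
blue (array([0.624 , 0.0426, 0.0636]), np.float64(0.0007))
green (array([0.5432, 0.0613, 0.0652]), np.float64(0.0))
cTL (array([0.6115, 0.2452, 0.023 ]), np.float64(0.0056))
cBL (array([0.4564, 0.2025, 0.0197]), np.float64(0.0012))
cBR (array([ 0.5209, -0.0343,  0.0167]), np.float64(0.0014))
tip ray at z [array([0.61 , 0.155, 0.047]), array([0.604, 0.119, 0.068])]
```

The knob tops are at z ≈ 0.065, and the side view puts the fingertips at about 0.063 instead of the reported 0.047. So the tips seem to sit just at or above the knob top. I'll open, creep down while watching the force, and close again.

Call:
jog_arm --pt "0 0 0" --pt "0 0 0" --pt "0 0 0" --pt "0 0 -0.3" --pt "0 0 -0.5" --pt "0 0 -0.5" --turn '[0, 0, 0, 0, 0, 0]' --grip '[0.5, 0.5, 0.5, 0.5, 0.5, 0.5]'

```text
time_s: 3.98
position: [0.6014, 0.1277, 0.0413]
tcp_rot: [[-0.258, 0.966, -0.001], [0.966, 0.258, -0.0], [0.0, -0.001, -1.0]]
force: [-0.3, -0.4, 0.5]
opening: 0.484
grasp_force: 0.0
```

Call:
jog_arm --pt "0 0 0" --pt "0 0 0" --pt "0 0 0" --pt "0 0 0" --turn '[0, 0, 0, 0]' --grip '[0.85, 0.85, 0.85, 0.85]'

```text
time_s: 4.47
position: [0.6018, 0.1277, 0.0417]
tcp_rot: [[-0.258, 0.966, 0.0], [0.966, 0.258, 0.0], [-0.0, 0.0, -1.0]]
force: [0.3, 0.3, 0.4]
opening: 0.237
grasp_force: 30.0
```

Now it grips, so the real tip is about 20 mm higher than reported. I'll regrip deeper.

Call:
jog_arm --pt "0 0 0" --pt "0 0 0" --pt "0 0 -0.4" --pt "0 0 -0.8" --pt "0 0 -1.2" --pt "0 0 -1.2" --turn '[0, 0, 0, 0, 0, 0]' --grip '[0.5, 0.5, 0.5, 0.5, 0.5, 0.5]'

```text
time_s: 5.22
position: [0.6013, 0.1277, 0.0291]
tcp_rot: [[-0.258, 0.966, -0.001], [0.966, 0.258, -0.0], [0.0, -0.001, -1.0]]
force: [-0.3, 0.4, -0.3]
opening: 0.499
grasp_force: 0.0
```

Call:
jog_arm --pt "0 0 0" --pt "0 0 0" --pt "0 0 0" --turn '[0, 0, 0]' --grip '[0.9, 0.9, 0.9]'

```text
time_s: 5.6
position: [0.6018, 0.1278, 0.0298]
tcp_rot: [[-0.258, 0.966, 0.0], [0.966, 0.258, 0.0], [-0.0, 0.0, -1.0]]
force: [0.4, 0.3, 0.6]
opening: 0.247
grasp_force: 30.0
```

Call:
jog_arm --pt "-0.2 0.7 0" --pt "-0.5 1.9 0" --pt "-0.85 3.2 0" --pt "-1.2 4.5 0" --pt "-1.5 5.6 0" --pt "-1.65 6.2 0" --pt "-1.65 6.2 0" --pt "-1.65 6.2 0" --turn '[0, 0, 0, 0, 0, 0, 0, 0]' --grip '[0.9, 0.9, 0.9, 0.9, 0.9, 0.9, 0.9, 0.9]'

```text
time_s: 6.6
position: [0.5852, 0.1901, 0.0298]
tcp_rot: [[-0.257, 0.966, 0.0], [0.966, 0.257, 0.001], [0.001, 0.0, -1.0]]
force: [-0.7, 1.6, 3.2]
opening: 0.252
grasp_force: 30.0
```

Call:
jog_arm --pt "0 0 0" --pt "0 0 0" --pt "0 0 2" --pt "0 0 4.5" --pt "-3 -2 4.5" --pt "-6.6 -4.35 4.5" --pt "-6.6 -4.35 4.5" --pt "-6.6 -4.35 2" --pt "-6.6 -4.35 0" --pt "-6.6 -4.35 0" --pt "-6.6 -4.35 0" --pt "-6.6 -4.35 0" --turn '[0, 0, 0, 0, 0, 0, 0, 0, 0, 0, 0, 0]' --grip '[0.5, 0.5, 0.5, 0.5, 0.5, 0.5, 0.5, 0.5, 0.5, 0.5, 0.5, 0.5]'

```text
time_s: 8.1
position: [0.5201, 0.1464, 0.0304]
tcp_rot: [[-0.258, 0.966, 0.002], [0.966, 0.258, 0.0], [-0.0, 0.002, -1.0]]
force: [-0.7, -0.0, 0.6]
opening: 0.499
grasp_force: 0.0
```

Call:
jog_arm --pt "0 0 0" --pt "0 0 0" --pt "0 0 0" --turn '[0, 0, 0]' --grip '[0.9, 0.9, 0.9]'

```text
time_s: 8.48
position: [0.5192, 0.1462, 0.0299]
tcp_rot: [[-0.258, 0.966, 0.0], [0.966, 0.258, -0.0], [-0.0, 0.0, -1.0]]
force: [0.5, -0.6, 1.1]
opening: 0.249
grasp_force: 30.0
```

Call:
jog_arm --pt "-0.2 0.7 0" --pt "-0.4 1.6 0" --pt "-0.6 2.3 0" --pt "-0.67 2.55 0" --pt "-0.67 2.55 0" --pt "-0.67 2.55 0" --turn '[0, 0, 0, 0, 0, 0]' --grip '[0.9, 0.9, 0.9, 0.9, 0.9, 0.9]'

```text
time_s: 9.22
position: [0.5125, 0.1722, 0.0298]
tcp_rot: [[-0.258, 0.966, 0.0], [0.966, 0.258, 0.001], [0.001, 0.0, -1.0]]
force: [0.2, 3.1, 3.5]
opening: 0.25
grasp_force: 30.0
```

Call:
jog_arm --pt "0 0 0" --pt "0 0 0" --pt "0 0 2" --pt "0 0 4.5" --pt "1.5 -5.5 4.5" --pt "3.05 -11.05 4.5" --pt "3.05 -11.05 4.5" --pt "3.05 -11.05 2" --pt "3.05 -11.05 0" --pt "3.05 -11.05 0" --pt "3.05 -11.05 0" --pt "3.05 -11.05 0" --turn '[0, 0, 0, 0, 0, 0, 0, 0, 0, 0, 0, 0]' --grip '[0.5, 0.5, 0.5, 0.5, 0.5, 0.5, 0.5, 0.5, 0.5, 0.5, 0.5, 0.5]'

```text
time_s: 10.72
position: [0.5435, 0.0615, 0.0304]
tcp_rot: [[-0.258, 0.966, 0.001], [0.966, 0.258, -0.0], [-0.0, 0.001, -1.0]]
force: [0.4, 0.1, 0.4]
opening: 0.497
grasp_force: 0.0
```

Call:
jog_arm --pt "0 0 0" --pt "0 0 0" --pt "0 0 0" --turn '[0, 0, 0]' --grip '[0.9, 0.9, 0.9]'

```text
time_s: 11.1
position: [0.5431, 0.0612, 0.0298]
tcp_rot: [[-0.258, 0.966, 0.0], [0.966, 0.258, -0.0], [-0.0, 0.0, -1.0]]
force: [-0.5, -0.5, 1.3]
opening: 0.251
grasp_force: 30.0
```

Call:
jog_arm --pt "-0.2 0.8 0" --pt "-0.5 1.9 0" --pt "-0.8 3.0 0" --pt "-0.97 3.62 0" --pt "-0.97 3.62 0" --pt "-0.97 3.62 0" --turn '[0, 0, 0, 0, 0, 0]' --grip '[0.9, 0.9, 0.9, 0.9, 0.9, 0.9]'

```text
time_s: 11.85
position: [0.5331, 0.098, 0.0299]
tcp_rot: [[-0.258, 0.966, -0.0], [0.966, 0.258, 0.001], [0.001, -0.0, -1.0]]
force: [-0.1, 3.0, 4.9]
opening: 0.247
grasp_force: 30.0
```

Call:
jog_arm --pt "0.8 0.2 0" --pt "2 0.53 0" --pt "3.2 0.85 0" --pt "4.4 1.17 0" --pt "5.6 1.5 0" --pt "6.6 1.76 0" --pt "7 1.87 0" --pt "7 1.87 0" --pt "7 1.87 0" --turn '[0, 0, 0, 0, 0, 0, 0, 0, 0]' --grip '[0.9, 0.9, 0.9, 0.9, 0.9, 0.9, 0.9, 0.9, 0.9]'

```text
time_s: 12.98
position: [0.6036, 0.1156, 0.0299]
tcp_rot: [[-0.258, 0.966, 0.0], [0.966, 0.258, -0.0], [-0.0, 0.0, -1.0]]
force: [-0.5, -0.7, 4.6]
opening: 0.248
grasp_force: 30.0
```

Call:
jog_arm --pt "0 0 0" --pt "0 0 0" --pt "0 0 3" --pt "0 0 7" --pt "0 0 8" --pt "-0.7 -42.1 8" --pt "-0.7 -42.1 8" --pt "-0.7 -42.1 8" --pt "-0.7 -42.1 8" --pt "-0.7 -42.1 8" --pt "-0.7 -42.1 8" --pt "-0.7 -42.1 8" --turn '[0, 0, 0, 0, 0, -18, -18, -18, -18, -18, -18, -18]' --grip '[0.5, 0.5, 0.5, 0.5, 0.5, 0.5, 0.5, 0.5, 0.5, 0.5, 0.5, 0.5]'

```text
time_s: 14.48
position: [0.5952, -0.3074, 0.1081]
tcp_rot: [[0.055, 0.998, -0.002], [0.998, -0.055, 0.001], [0.001, -0.002, -1.0]]
force: [0.9, 0.1, 0.8]
opening: 0.5
grasp_force: 0.0
```

Call:
jog_arm --pt "0 0 0" --pt "0 0 0" --turn '[0, 0]' --grip '[0.5, 0.5]'

```text
time_s: 14.72
position: [0.5952, -0.3039, 0.1081]
tcp_rot: [[0.054, 0.999, -0.002], [0.999, -0.054, 0.002], [0.002, -0.003, -1.0]]
force: [0.6, 0.3, 0.4]
opening: 0.5
grasp_force: 0.0
```

Run:
```python
from h import *
t=snap('top','t4');w=snap('wrist','w4')
a=cv2.resize(t['color'][140:215,162:258],(480,375),interpolation=cv2.INTER_CUBIC)
b=cv2.resize(w['color'],(320,240)); b=cv2.copyMakeBorder(b,0,135,0,0,cv2.BORDER_CONSTANT)
cv2.imwrite('pics/m4.png',np.hstack([a,b]))
```

```text
(no output)
```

View pics/m4.png

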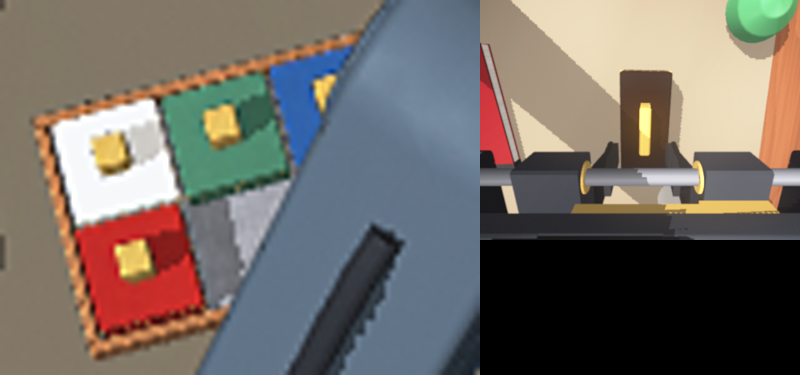

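The tray is arranged as planned: cream and red at the +y end, green in the middle of the far row, and the near space clear. In the wrist view the handle, at (645,130), is between the fingers. I'll check how well it is centred.

Run:
```python
from h import *
c=ld('w4')
for z in (.073,.051): print([ray(c,(p[0]-480)*1.6,p[1]*1.6,z).round(4) for p in ((645,103),(644.5,155))])
print([ray(c,(p[0]-480)*1.6,p[1]*1.6,.045-.022).round(4) for p in ((646,72),)])
```

```text
[array([ 0.6021, -0.2688,  0.073 ]), array([ 0.5982, -0.3369,  0.073 ])]
[array([ 0.6021, -0.2734,  0.051 ]), array([ 0.5979, -0.3482,  0.051 ])]
[array([ 0.6057, -0.2357,  0.023 ])]
```

Call:
jog_arm --pt "0.2 0 -4" --pt "0.2 0 -6" --pt "0.2 0 -7" --pt "0.2 0 -7.5" --pt "0.2 0 -7.5" --pt "0.2 0 -7.5" --turn '[0, 0, 0, 0, 0, 0]' --grip '[0.5, 0.5, 0.5, 0.5, 0.5, 0.5]'

```text
time_s: 15.58
position: [0.5989, -0.3054, 0.0356]
tcp_rot: [[0.053, 0.999, 0.001], [0.999, -0.053, -0.001], [-0.001, 0.001, -1.0]]
force: [0.3, 0.2, -0.4]
opening: 0.498
grasp_force: 0.0
```

Call:
jog_arm --pt "0 0 0" --pt "0 0 0" --pt "0 0 0" --pt "0 0 0" --pt "0 0 0" --turn '[0, 0, 0, 0, 0]' --grip '[1, 1, 1, 1, 1]'

```text
time_s: 16.2
position: [0.5985, -0.305, 0.0347]
tcp_rot: [[0.053, 0.999, 0.0], [0.999, -0.053, -0.0], [-0.0, 0.0, -1.0]]
force: [0.6, 0.1, 0.1]
opening: 0.156
grasp_force: 29.9
```

Call:
jog_arm --pt "0 0 0.5" --pt "0 0 2" --pt "0 0 5" --pt "0 0 9" --pt "0 0 9" --turn '[0, 0, 0, 0, 0]' --grip '[1, 1, 1, 1, 1]'

```text
time_s: 16.82
position: [0.601, -0.3068, 0.1293]
tcp_rot: [[0.053, 0.999, 0.008], [0.999, -0.053, -0.006], [-0.005, 0.008, -1.0]]
force: [0.4, -0.9, -3.7]
opening: 0.158
grasp_force: 29.9
```

Call:
jog_arm --pt "-0.5 3 0" --pt "-1.4 8 0" --pt "-2.2 13 0" --pt "-3 18 0" --pt "-3.8 23 0" --pt "-4.6 28 0" --pt "-5.3 33 0" --pt "-5.8 35.5 0" --pt "-5.8 36.5 0" --pt "-5.8 36.5 0" --pt "-5.8 36.5 0" --pt "-5.8 36.5 0" --turn '[2, 4, 6, 9, 12, 15, 17, 18, 18, 18, 18, 18]' --grip '[1, 1, 1, 1, 1, 1, 1, 1, 1, 1, 1, 1]'

```text
time_s: 18.32
position: [0.5406, 0.0589, 0.1246]
tcp_rot: [[-0.256, 0.967, 0.0], [0.967, 0.256, -0.0], [-0.0, 0.0, -1.0]]
force: [0.3, 0.4, -3.7]
opening: 0.159
grasp_force: 30.0
```

Call:
jog_arm --pt "0 0.1 -1.5" --pt "0 0.1 -3" --pt "0 0.1 -4" --pt "0 0.1 -4" --pt "0 0.1 -4" --turn '[0, 0, 0, 0, 0]' --grip '[1, 1, 1, 1, 1]'

```text
time_s: 18.95
position: [0.5406, 0.0611, 0.0846]
tcp_rot: [[-0.258, 0.966, 0.0], [0.966, 0.258, -0.0], [-0.0, 0.0, -1.0]]
force: [-0.2, 0.7, -3.4]
opening: 0.155
grasp_force: 30.0
```

Run:
```python
from h import *
w=snap('wrist','w5');s=snap('side','s5')
a=cv2.resize(w['color'],(440,330),interpolation=cv2.INTER_CUBIC)
b=cv2.resize(s['color'][130:214,225:315],(360,336),interpolation=cv2.INTER_CUBIC)[:330]
t=capture('top')['color'][140:215,162:258];t=cv2.resize(t,(320,250),interpolation=cv2.INTER_CUBIC)
w2=cv2.resize(w['color'][180:300,140:360],(480,250),interpolation=cv2.INTER_CUBIC)
cv2.imwrite('pics/m5.png',np.vstack([np.hstack([a,b]),np.hstack([t,w2])]))
```

View pics/m5.png

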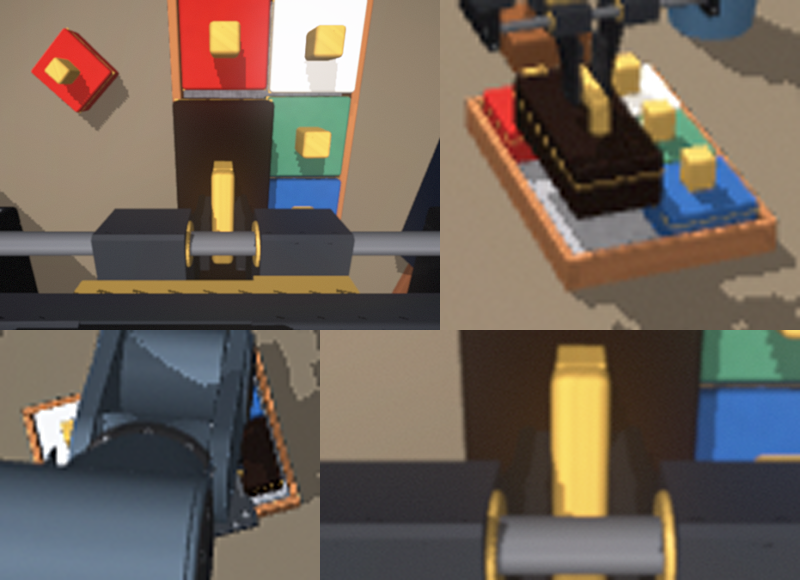

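The wrist view shows the case square to the tray. Its +y top edge is at row 99 (440-wide image) and the red tin's near edge at row 90. I'll work out the end gap.

Run:
```python
from h import *
c=ld('w5');s=ld('s5');o=np.array([.5658,.1048]);y=np.radians(14.92)
R=np.array([[np.cos(y),-np.sin(y)],[np.sin(y),np.cos(y)]]);k=512/440
for b in (0,.022):
  print(b,'case+y',((ray(c,222*k,99.5*k,.095-b)[:2]-o)@R).round(4),'sides',[((ray(c,u*k,v*k,.095-b)[:2]-o)@R).round(4) for u,v in ((174,140),(271,140))],'red edge',((ray(c,226*k,91*k,.04-b)[:2]-o)@R).round(4),'green edge',((ray(c,272*k,165*k,.04-b)[:2]-o)@R).round(4))
# side cam: case -y bottom edge corners, bottom z=.05
S=lambda u,v:(225+(u-440)/4,130+v/4)
print('side case -y bottom',[((ray(s,*S(*p),.05)[:2]-o)@R).round(4) for p in ((580,216),(660,203))],'top',[((ray(s,*S(*p),.095)[:2]-o)@R).round(4) for p in ((578,173),(662,155),(517,75))])
```

```text
0 case+y [-0.0349  0.0362] sides [array([-0.0676,  0.0093]), array([-0.0014,  0.0094])] red edge [-0.0316  0.0404] green edge [ 0.0111 -0.0252]
0.022 case+y [-0.0349  0.0351] sides [array([-0.0717,  0.0049]), array([0.0027, 0.0049])] red edge [-0.0313  0.0399] green edge [ 0.0155 -0.0319]
side case -y bottom [array([-0.0639, -0.1068]), array([-0.002 , -0.1091])] top [array([-0.0705, -0.118 ]), array([-0.0047, -0.1142]), array([-0.0665,  0.0291])]
```

The gaps are about 5 mm at each end. I'll lower gently.

Call:
jog_arm --pt "0 0 -0.8" --pt "0 0 -1.6" --pt "0 0 -2.4" --pt "0 0 -3" --pt "0 0 -3.5" --pt "0 0 -3.8" --pt "0 0 -3.8" --turn '[0, 0, 0, 0, 0, 0, 0]' --grip '[1, 1, 1, 1, 1, 1, 1]'

```text
time_s: 19.98
position: [0.5402, 0.0611, 0.0465]
tcp_rot: [[-0.258, 0.966, -0.0], [0.966, 0.258, 0.0], [0.0, -0.0, -1.0]]
force: [0.2, -0.3, -3.5]
opening: 0.156
grasp_force: 30.0
```

Call:
jog_arm --pt "0 0 -0.2" --pt "0 0 -0.3" --pt "0 0 -0.4" --pt "0 0 -0.4" --turn '[0, 0, 0, 0]' --grip '[1, 1, 1, 1]'

```text
time_s: 20.48
position: [0.5404, 0.0611, 0.0427]
tcp_rot: [[-0.258, 0.966, 0.0], [0.966, 0.258, -0.0], [-0.0, 0.0, -1.0]]
force: [-0.2, -0.8, -2.1]
opening: 0.153
grasp_force: 30.0
```

Touching down at the expected height: the force is easing from -3.5 to -2.1. I'll lower slightly more, release and lift.

Call:
jog_arm --pt "0 0 -0.1" --pt "0 0 -0.1" --turn '[0, 0]' --grip '[1, 1]'

```text
time_s: 20.72
position: [0.5405, 0.0612, 0.0426]
tcp_rot: [[-0.258, 0.966, 0.001], [0.966, 0.258, -0.0], [-0.0, 0.001, -1.0]]
force: [-0.7, -0.1, 5.5]
opening: 0.156
grasp_force: 30.0
```

Call:
jog_arm --pt "0 0 0" --pt "0 0 0" --pt "0 0 0" --pt "0 0 1" --pt "0 0 4" --pt "0 0 9" --pt "0 0 14" --pt "-2 15 16" --pt "-8 28 16" --pt "-8 28 16" --pt "-8 28 16" --pt "-8 28 16" --turn '[0, 0, 0, 0, 0, 0, 0, 0, 0, 0, 0, 0]' --grip '[0.6, 0.6, 0.6, 0.6, 0.6, 0.6, 0.6, 0.6, 0.6, 0.6, 0.6, 0.6]'

```text
time_s: 22.22
position: [0.459, 0.3436, 0.2026]
tcp_rot: [[-0.26, 0.966, 0.001], [0.966, 0.26, 0.001], [0.0, 0.001, -1.0]]
force: [0.9, -0.8, -0.4]
opening: 0.398
grasp_force: 0.0
```

Run:
```python
from h import *
t=snap('top','t6');s=snap('side','s6')
k=(t['color'].astype(int))
# brass handle/knob blobs in the tray area (b,g,r)
for c,n,r in ((t,'top',(140,215,162,258)),(s,'side',(130,214,225,315))):
    a=c['color'][r[0]:r[1],r[2]:r[3]]; h=cv2.cvtColor(a,cv2.COLOR_BGR2HSV)
    m=cv2.inRange(h,(18,90,110),(32,255,255)); q=cv2.connectedComponentsWithStats(m)
    for i in range(1,q[0]):
        if q[2][i,4]>15:
            u,v=q[3][i]+[r[2],r[0]]; p=ray(c,u,v,.068); w=(p[:2]-[.5658,.1048]); y=np.radians(14.92)
            print(n,q[2][i].tolist(),[round(w[0]*np.cos(y)+w[1]*np.sin(y),4),round(-w[0]*np.sin(y)+w[1]*np.cos(y),4)])
```

```text
top [63, 15, 7, 7, 38] [np.float64(0.0383), np.float64(-0.0757)]
top [41, 21, 7, 8, 39] [np.float64(0.0372), np.float64(-0.0001)]
top [18, 27, 8, 8, 44] [np.float64(0.0363), np.float64(0.0757)]
top [51, 38, 20, 9, 84] [np.float64(-0.0349), np.float64(-0.038)]
top [23, 48, 7, 8, 44] [np.float64(-0.0371), np.float64(0.0778)]
side [42, 13, 8, 11, 75] [np.float64(0.031), np.float64(0.0537)]
side [20, 16, 8, 11, 69] [np.float64(-0.0422), np.float64(0.0555)]
side [51, 25, 8, 10, 75] [np.float64(0.03), np.float64(-0.0232)]
side [31, 29, 11, 17, 105] [np.float64(-0.0358), np.float64(-0.0416)]
side [60, 36, 9, 12, 85] [np.float64(0.0309), np.float64(-0.0967)]
```

```bash
python3 -c "
from rig import *
print(hand_in())"
```

```text
the job is handed in; nothing more can be done
None
```

The pen case is in the desk tray beside the four tins and the job is handed in; the final camera check put the case and all four tins within the position limits, but the hand-in returned no verdict.

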